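# Shut the valve cover and lock it with the hairpin spring clip

### The job

Swing the valve's black cover fully down so the steel pin stands up through its slot, then slide the hairpin spring clip along its tray and over the pin, under the pin's head, until its legs snap past and the pin sits fully home in the clip's pocket. Leave the cover shut and locked, and do not disturb the other parts on the turntable.

Things in the scene. Friction and masses are not known exactly. Their poses are not given: they have to be found in the camera images.
- turntable: Round plywood turntable, 460 mm wide, top 30 mm above the table; it does not turn. Fixed on it: green solenoid valve, steel pin, clip tray. Origin on the disc's axis at table height; z up; x is the way the clip is pushed. On its line y = 0: tray, then pin at x 40 mm, cover hinge at x 125, black solenoid at x 175 (97 mm high). Nothing fixed is higher than the pin's top (112 mm) but the open cover.
- pin_waist (a point): The point on the axis of the upright steel pin where the clip's wires must sit, 4 mm above the tray floor (99 mm above the table). The shank is 14 mm in diameter; the 20 mm head begins 6.5 mm above this point and ends 12.5 mm above it. Axes as the turntable's.
- tray_floor (a point): Middle of the top of the dark steel clip tray's floor, 95 mm above the table and 103 mm from the pin's axis; axes as the turntable's. The floor is 157 mm long (x), 68 mm wide between two side fences 7 mm high, open at both ends; its far end is 24.5 mm short of the pin's axis and level with the shut cover.
- cover_hinge (a point): Middle of the cover's hinge axis, 85 mm beyond the pin along the turntable's +x, 90.5 mm above the table. Axes as the turntable's; the hinge axis is y.
- cover (a joint): Opening angle (rad) of the valve's black plastic cover: 0 shut (flat), 1.5 most open. Shut, it reaches 107 mm from the hinge towards the turntable's -x, past the pin, its top 1 mm below the tray floor; opening raises that free edge. A stiff hinge holds it at any angle; about 1 N at the edge moves it. It starts 0.75 to 1.35 rad open, leaning over the pin.
- cover_press (a point): Point on the middle of the cover's outer (upper) face, 60 mm from the hinge axis; moves with the cover. Push here or nearer the free edge to shut it. z is the face's outward normal; x points from free edge to hinge. The cover is 78 mm wide, 7 mm thick (hinge axis in mid-thickness); a slot 24 mm wide and 35 mm deep from the middle of its free edge goes round the pin.
- clip_tab (a point): Centre of the push tab at the rear of the loose steel hairpin spring clip (0.11 kg): an upright plate 36 mm wide (y), 22 mm high, 6 mm thick (x), standing on the tray floor. The clip's x axis points from the tab to its open mouth, which faces the pin; z up. Starts about 130 to 150 mm from the pin, within 4 mm of the line through pin and tray and 2 degrees of straight.
- clip_seat (a point): Centre of the clip's pocket, 62 mm ahead of the tab's centre, 4 mm above the clip's underside; on the pin's axis when home. Two sprung legs of 8 mm round wire lie flat, reach 104 mm ahead of the tab, 51 mm over all at the flared mouth, with a 9 mm throat 70 mm ahead of the tab. Pushing the throat past the pin takes about 10 to 16 N; then a narrowing behind the pocket stops the travel.
- cartridge_mid (a point): Middle of the ceramic filter cartridge with a red cap, 52 mm in diameter, 93 mm tall, standing on the turntable. Leave alone.
- bleed_knob_mid (a point): Middle of the brass bleed screw knob, 52 mm in diameter, 54 mm tall, standing on the turntable. Leave alone.
- bushing_mid (a point): Middle of the steel hex bushing, 54 mm across flats, 60 mm tall, standing on the turntable. Leave alone.
Things that resemble listed ones, but are neither listed nor needed, are in the scene too. What is meant by the part that bears clip_tab is not green or red, and is the smaller of those in its own colour.

How it is judged (in metres and radians):
On the way, in this order (a step that is already met when the one before it is completed fails the run):
1. the cover is swung shut while the clip is still off the pin (value of joint cover below 0.06 rad and horizontal distance between clip_seat and pin_waist above 0.015 m), for 0.2 s.
2. the clip has snapped over the pin under its head (distance between clip_seat and pin_waist below 0.006 m and horizontal distance between clip_seat and pin_waist below 0.005 m and value of joint cover below 0.06 rad), for 0.2 s.
At the end, for the whole second after the job is handed in: The cover is shut to within 0.06 rad and still, the clip lies flat (within 0.12 rad) with its pocket centre within 5 mm of the pin's axis and at the height of the shank below the head (within 6 mm in all), and the cartridge, knob and bushing are within 20 mm of where they stood (all of step 2 and angle between clip_seat's own z axis and vertical below 0.12 rad and velocity of joint cover below 0.05 rad/s and distance of each of cartridge_mid, bleed_knob_mid, bushing_mid from where it was at the start of the episode below 0.02 m); the robot touches nothing.
It fails at once if the filter cartridge is knocked more than 20 mm away or tipped (distance of cartridge_mid from where it was at the start of the episode above 0.02 m or angle between cartridge_mid's own z axis and vertical above 0.35 rad).
It fails at once if the brass knob is knocked more than 20 mm away or tipped (distance of bleed_knob_mid from where it was at the start of the episode above 0.02 m or angle between bleed_knob_mid's own z axis and vertical above 0.35 rad).
It fails at once if the hex bushing is knocked more than 20 mm away or tipped (distance of bushing_mid from where it was at the start of the episode above 0.02 m or angle between bushing_mid's own z axis and vertical above 0.35 rad).
It also fails if it takes over 45 s, if anything falls off the work surface, if the arm or the gripper's body presses on something with over 40 N, if the wrist force passes 120 N, or if a joint passes its speed limit or range.

### The arm

A 6-joint arm with a two-finger parallel gripper is mounted at the origin on the work surface. World frame = base frame: x ahead of the robot, y to its left, z up, the work surface at z = 0. Lengths are in mm, angles in degrees, forces in N, time in s.
With the tool pointing down it reaches from about 250 to 775 mm from the base axis. Payload 4 kg.
Tool frame: the origin (TCP) lies midway between the tips of the shut fingers; the grasp point (between the pads) lies 19 mm behind it; z points along the fingers, y is the line along which they close (so a half turn about z gives the same grasp; the last joint's range is limited). The gripper opens to 85 mm and grips with 20 to 120 N. Pads are 22 mm wide; open, the fingers measure 114 mm over their backs; the gripper's body (76 mm by 85 mm) begins 54 mm behind the grasp point. The pads swing forward as they close: fully open they stand 13 mm farther back than shut.
Start: joints at [66.056, 4.996, 78.535, -0, 96.463, -5.907], TCP at [170.303, 522.986, 231.341] pointing down, gripper open.
Joint ranges: [-177.83, 177.83], [-43.37, 116.18], [15.69, 146.23], [-61.86, 241.86], [9.47, 152.12], [-147.06, 147.06]. Speed limits (degrees/s): [159.86, 159.86, 180, 180, 180, 180].

### API

Orientations are given as [roll, pitch, yaw] about the fixed x, y, z axes, in that order (R = Rz(yaw) Ry(pitch) Rx(roll)).
In Python, from cell import observe, capture, get_calibration, job_done gives the robot as it stands.
- The arm moves only by the tool carry_out, never from a script. Its arguments are lists of equal length, an entry for each row: "delta_rot": the turn, a rotation vector about the tool's x, y, z in degrees, a list of three; "offset": the shift along the tool's x, y, z in m, a list of three; "grip": the opening in per cent of the stroke, from 0 (shut) to 100 (fully open). A call has 1 to 5 rows; each row shifts and turns the commanded pose from where the row before left it, along the tool's axes as they then stand; what a row does not reach is not made up. A row lasts 1/8 s, in which the tool goes at most 62.5 mm and 10.7 degrees, less where a joint would pass 70% of its speed; a pose out of reach is approached as far as the arm can. A call with a gripper value outside its range is refused whole. The fingers move at their own pace and stop on an object; "force" is the grip in N (left out, the last holds). Time passes only in rows, so rows that do not move let the fingers close. It gives the time, the measured TCP pose, the force, the opening and the grip force at its end, in the units of the state.
- observe(): the state, without advancing time (a new reading comes with each control period).
- capture(name): name is "scene" or "top"; returns the picture (480x640x3 uint8, red, green, blue); there is no depth.
- get_calibration(name): a dict with "mtx" (3x3 intrinsics, pixels), "R" (3x3) and "t" (3): a world point X has camera coordinates R X + t. Camera axes: x right, y down, z forward; pixel columns grow to the right and rows downward; lengths in mm; the calibration is good to about 2 mm. A picture is of the moment at which its call begins. get_calibration takes no time and is no camera call.
- job_done(): hands the job in; it is judged then, once.
The state is a dict: "time": time; "joints": joint angles; "qd": joint speeds; "tau": joint torques, N m; "tcp_pos": TCP position; "orientation": TCP orientation; "force": force on the tool from outside, world axes, zero at the start; "torque": the same for the moment, N m; "gripper_width": finger opening in mm; "gripper_force": force on a finger pad.
Only numpy, scipy, OpenCV 4.12 (cv2) and the standard library are available. Lean on these libraries where they do the work, as an engineer would, in place of code of your own. Each camera call takes 0.05 s, during which the arm holds its last target. There are 200 camera calls.

## Working session

There is one attempt and no reset: what is moved stays moved. The work goes in short steps, Python scripts to look and compute and a tool call to move; the robot and the scene stay as the last step left them, time stands still between calls to the robot, and variables do not carry over. Pictures are saved under pics/ and viewed, at most 10 in all, crops included, and the job is handed in when it is done.

Besides the shell and the picture viewer there is one more tool, called in YAML: its name, and indented under it one key for each argument. carry_out: Moves the arm, as the interface text tells. Its arguments: {"type":"object","properties":{"delta_rot":{"type":"array"},"offset":{"type":"array"},"grip":{"type":"array"},"force":{"type":"number"}},"required":["delta_rot","offset","grip"]}

```bash
mkdir -p pics
python3 - <<'E'
from cell import *
import cv2,numpy as np
for n in("scene","top"):
    im=capture(n); cv2.imwrite(f"pics/{n}0.png",im[:,:,::-1]); c=get_calibration(n); print(n,{k:np.round(np.array(v),4).tolist() for k,v in c.items()})
print(observe())
E
```

```text
scene {'mtx': [[486.6938, 0.0, 311.4968], [0.0, 486.6938, 236.5661], [0.0, 0.0, 1.0]], 'R': [[-0.2795, 0.96, 0.0152], [0.743, 0.2263, -0.6299], [-0.6081, -0.1647, -0.7765]], 't': [151.8705, -348.2834, 1209.6638]}
top {'mtx': [[445.7594, 0.0, 318.3646], [0.0, 445.7594, 232.7438], [0.0, 0.0, 1.0]], 'R': [[-0.0089, -0.9997, -0.021], [-0.9948, 0.011, -0.101], [0.1012, 0.0199, -0.9947]], 't': [21.9789, 574.3967, 721.1941]}
{'time': 0.1, 'joints': array([ 6.60537682e+01,  5.03434641e+00,  7.86166055e+01, -1.46591205e-03,
        9.64641913e+01, -5.90695314e+00]), 'qd': array([ 0.02932976, -0.11841082, -0.26711388, -0.03748641, -0.1391075 ,
       -0.07483594]), 'tau': array([ 2.56198611e-03, -3.53014398e+01, -3.14218605e+01, -5.69439408e-05,
        7.88991078e-03,  6.67060007e-06]), 'tcp_pos': array([170.14047618, 522.53895751, 230.25662376]), 'orientation': array([-1.79885318e+02, -1.04005636e-02,  1.61960547e+02]), 'force': array([-0.25178891,  0.8858632 ,  0.42582548]), 'torque': array([-0.04536536,  0.01101539,  0.02646285]), 'gripper_force': 0.0, 'gripper_width': 85.22974991674378}
```

View pics/scene0.png

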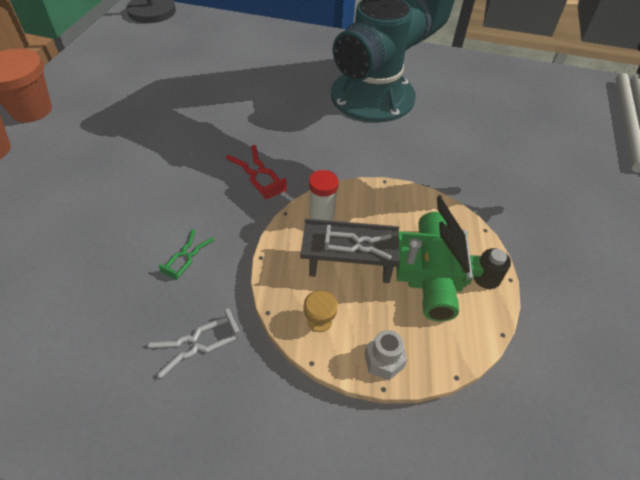

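View pics/top0.png

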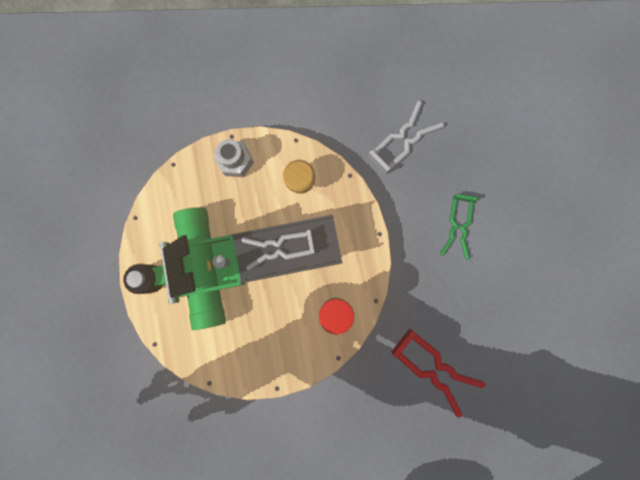

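The scene shows four clips that could be taken for the wanted one:
- Small grey clip in the tray: scene (355,242), top (280,248).
- Large grey clip on the table: scene (195,345), top (405,138).
- Green clip: scene (185,255), top (460,225).
- Red clip: scene (265,180), top (435,370).

I choose the grey one in the tray: it is the smaller of its colour, and its mouth faces the pin. The pin head is at top (220,261) and the solenoid at top (135,279). The cover stands open at top (178,268). I'll check the choice in a close crop while measuring.

```bash
cat > h.py <<'E'
import cv2,numpy as np
from cell import *
def cast(n,px,z):
    c=get_calibration(n);R=np.array(c["R"]);t=np.ravel(c["t"]);K=np.array(c["mtx"])
    px=np.atleast_2d(np.array(px,float)); d=np.c_[px,np.ones(len(px))]@np.linalg.inv(K).T@R
    o=-R.T@t; s=(z-o[2])/d[:,2]; return o+s[:,None]*d
def proj(n,X):
    c=get_calibration(n);R=np.array(c["R"]);t=np.ravel(c["t"]);K=np.array(c["mtx"])
    p=(np.atleast_2d(X)@R.T+t)@K.T; return p[:,:2]/p[:,2:]
E
python3 - <<'E'
from h import *
from scipy.optimize import least_squares
im=cv2.imread("pics/top0.png")
hsv=cv2.cvtColor(im,cv2.COLOR_BGR2HSV)
m=cv2.inRange(hsv,(8,45,60),(28,190,255)); m=cv2.morphologyEx(m,cv2.MORPH_CLOSE,np.ones((9,9)))
cs,_=cv2.findContours(m,cv2.RETR_EXTERNAL,cv2.CHAIN_APPROX_NONE); c=max(cs,key=cv2.contourArea)[:,0]
P=cast("top",c,30)[:,:2]
f=least_squares(lambda q:np.hypot(*(P-q[:2]).T)-230,[P[:,0].mean(),P[:,1].mean()],loss="soft_l1",f_scale=2)
print("disc",f.x, np.median(abs(f.fun)))
pin=cast("top",[220,261],112)[0];sol=cast("top",[135,279],97)[0]
print("pin",pin,"sol",sol,"d",np.hypot(*(sol-pin)[:2]),"pin from disc",np.hypot(*(pin[:2]-f.x)))
for a,b in((f.x,pin),(f.x,sol),(pin,sol)): print(np.degrees(np.arctan2(b[1]-a[1],b[0]-a[0])))
cv2.imwrite("pics/crop.png",cv2.resize(im[190:340,110:350],None,fx=3.3,fy=3.3,interpolation=cv2.INTER_CUBIC))
E
```

```text
disc [532.47840556 125.09889957] 1.6987991520898191
pin [525.35702249 161.9843838  112.        ] sol [499.75581506 295.76637374  97.        ] d 136.20955419056898 pin from disc 37.566648025524515
100.92749462610294
100.85377172124956
100.83343892059969
```

View pics/crop.png

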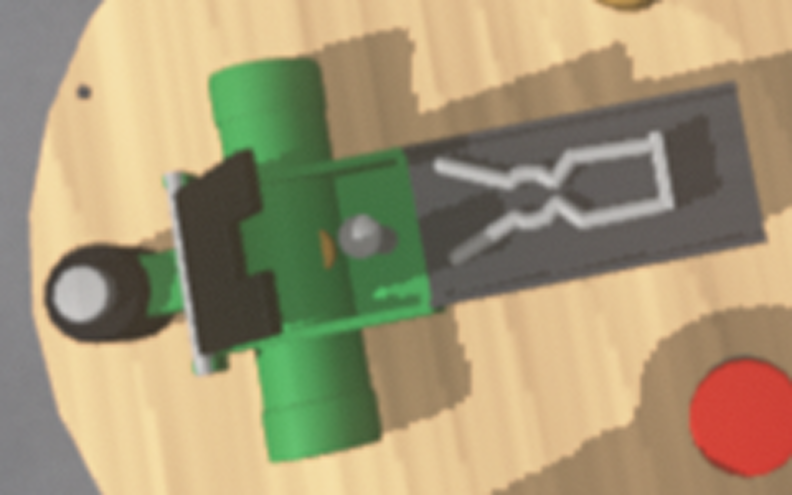

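The crop confirms it: the grey clip lies on the dark tray, tab at top (310.5,242) and mouth facing the pin at top (219,261). The cover's free edge is near top (190,263).

Run:
```python
from h import *
a=np.radians(100.87);u=np.array([np.cos(a),np.sin(a),0]);v=np.array([-u[1],u[0],0])
pin=np.array([525.1,163,0]);h=pin+85*u+[0,0,90.5]
for th in np.arange(.7,1.4,.1):
    e=h-107*np.cos(th)*u+[0,0,107*np.sin(th)]; n=np.array([u[0]*np.sin(th),u[1]*np.sin(th),np.cos(th)])
    print(round(th,1),proj("top",[e+39*v-3.5*n,e-39*v-3.5*n]).round(0).tolist(),proj("scene",[e+39*v+3.5*n,e-39*v+3.5*n]).round().tolist())
T=cast("top",np.array([[655,135],[668,207]])/3.3+[110,190],117)
print("tab ends",T.round(1),[( (p-pin)@u,(p-pin)@v) for p in T],proj("top",[pin+[0,0,112],h+50*u+[0,0,6.5]]))
```

```text
0.7 [[216.0, 288.0], [206.0, 233.0]] [[422.0, 203.0], [425.0, 241.0]]
0.8 [[209.0, 289.0], [200.0, 233.0]] [[428.0, 200.0], [431.0, 239.0]]
0.9 [[202.0, 290.0], [192.0, 234.0]] [[434.0, 197.0], [438.0, 236.0]]
1.0 [[195.0, 292.0], [185.0, 235.0]] [[441.0, 195.0], [445.0, 234.0]]
1.1 [[187.0, 293.0], [177.0, 236.0]] [[448.0, 193.0], [452.0, 232.0]]
1.2 [[178.0, 295.0], [169.0, 237.0]] [[455.0, 192.0], [460.0, 231.0]]
1.3 [[170.0, 296.0], [160.0, 238.0]] [[462.0, 191.0], [468.0, 230.0]]
tab ends [[568.6  29.1 117. ]
 [536.   23.5 117. ]] [(np.float64(-139.65250979316681), np.float64(-17.44776548554827)), (np.float64(-139.03265745735865), np.float64(15.55396147433526))] [[219.32130192 261.17881747]
 [135.11992793 279.07408188]]
```

carry_out:
  delta_rot:
    - [0, 0, 10.2]
    - [0, 0, 10.2]
    - [0, 0, 10.2]
    - [0, 0, 10.2]
    - [0, 0, 10.2]
  offset:
    - [0, 0, 0]
    - [0, 0, 0]
    - [0, 0, 0]
    - [0, 0, 0]
    - [0, 0, 0]
  grip: [0, 0, 0, 0, 0]

```text
time: 0.72
tcp_pos: [170.2, 522.7, 230.6]
orientation: [-179.9, 0.1, 110.6]
force: [-0.2, -0.3, -0.3]
gripper_width: 0.0
gripper_force: 0.0
```

carry_out:
  delta_rot:
    - [0, 0, 10.1]
    - [0, 0, 0]
  offset:
    - [0, 0, 0]
    - [0, 0, 0]
  grip: [0, 0]

```text
time: 0.98
tcp_pos: [170.2, 522.7, 230.7]
orientation: [-180.0, 0.1, 101.0]
force: [-0.2, 0.7, 1.0]
gripper_width: -0.2
gripper_force: 0.0
```

carry_out:
  delta_rot:
    - [0, 0, 0]
    - [0, 0, 0]
    - [0, 0, 0]
    - [0, 0, 0]
    - [0, 0, 0]
  offset:
    - [-0.03, 0.028, 0]
    - [-0.03, 0.028, 0]
    - [-0.03, 0.028, 0]
    - [-0.03, 0.028, 0]
    - [-0.03, 0.028, 0]
  grip: [0, 0, 0, 0, 0]

```text
time: 1.6
tcp_pos: [336.9, 401.1, 231.1]
orientation: [-180.0, 0.0, 101.1]
force: [0.9, 0.3, -0.7]
gripper_width: -0.2
gripper_force: 0.0
```

carry_out:
  delta_rot:
    - [0, 0, 0]
    - [0, 0, 0]
    - [0, 0, 0]
    - [0, 0, 0]
    - [0, 0, 0]
  offset:
    - [-0.03, 0.028, 0]
    - [-0.03, 0.028, 0]
    - [-0.03, 0.028, 0]
    - [-0.03, 0.028, 0]
    - [-0.03, 0.028, 0]
  grip: [0, 0, 0, 0, 0]

```text
time: 2.22
tcp_pos: [502.7, 280.2, 231.0]
orientation: [-180.0, -0.0, 101.1]
force: [0.7, -0.2, -0.4]
gripper_width: -0.0
gripper_force: 0.0
```

carry_out:
  delta_rot:
    - [0, 0, 0]
    - [0, 0, 0]
    - [0, 0, 0]
    - [0, 0, 0]
    - [0, 0, 0]
  offset:
    - [0, 0, 0.027]
    - [0, 0, 0.027]
    - [0, 0, 0.026]
    - [0, 0, 0]
    - [0, 0, 0]
  grip: [0, 0, 0, 0, 0]

```text
time: 2.85
tcp_pos: [502.3, 281.4, 152.4]
orientation: [179.9, -0.0, 100.9]
force: [-0.6, -0.3, 0.4]
gripper_width: -0.1
gripper_force: 0.0
```

carry_out:
  delta_rot:
    - [0, 0, 0]
    - [0, 0, 0]
    - [0, 0, 0]
    - [0, 0, 0]
    - [0, 0, 0]
  offset:
    - [-0.02, 0, 0.005]
    - [-0.02, 0, 0.005]
    - [-0.012, 0, 0.001]
    - [-0.005, 0, 0.003]
    - [-0.005, 0, 0.0035]
  grip: [0, 0, 0, 0, 0]

```text
time: 3.48
tcp_pos: [513.8, 220.0, 134.2]
orientation: [179.9, -0.0, 100.8]
force: [0.0, -0.0, 1.6]
gripper_width: 0.1
gripper_force: 0.7
```

carry_out:
  delta_rot:
    - [0, 0, 0]
    - [0, 0, 0]
    - [0, 0, 0]
    - [0, 0, 0]
    - [0, 0, 0]
  offset:
    - [-0.004, 0, 0.004]
    - [-0.004, 0, 0.0045]
    - [-0.003, 0, 0.005]
    - [-0.003, 0, 0.005]
    - [-0.002, 0, 0.0055]
  grip: [0, 0, 0, 0, 0]

```text
time: 4.1
tcp_pos: [516.7, 204.3, 109.4]
orientation: [180.0, 0.0, 100.9]
force: [0.4, -1.0, 1.3]
gripper_width: -0.2
gripper_force: 0.7
```

carry_out:
  delta_rot:
    - [0, 0, 0]
    - [0, 0, 0]
    - [0, 0, 0]
    - [0, 0, 0]
    - [0, 0, 0]
  offset:
    - [-0.002, 0, 0.0055]
    - [-0.001, 0, 0.005]
    - [-0.001, 0, 0.0035]
    - [0, 0, 0.002]
    - [0, 0, 0]
  grip: [0, 0, 0, 0, 0]

```text
time: 4.72
tcp_pos: [517.0, 200.5, 94.0]
orientation: [-180.0, 0.0, 100.9]
force: [-1.5, -1.1, 2.5]
gripper_width: 0.2
gripper_force: 1.4
```

carry_out:
  delta_rot:
    - [0, 0, 0]
    - [0, 0, 0]
    - [0, 0, 0]
    - [0, 0, 0]
  offset:
    - [0, 0, 0.0007]
    - [0, 0, 0.0007]
    - [0, 0, 0]
    - [0, 0, 0]
  grip: [0, 0, 0, 0]

```text
time: 5.22
tcp_pos: [517.1, 200.5, 94.0]
orientation: [180.0, 0.0, 100.9]
force: [-3.4, -1.8, 9.0]
gripper_width: -0.5
gripper_force: 4.1
```

carry_out:
  delta_rot:
    - [0, 0, 0]
    - [0, 0, 0]
    - [0, 0, 0]
  offset:
    - [0, 0, -0.01]
    - [0, 0, -0.023]
    - [0, 0, -0.025]
  grip: [0, 0, 0]

```text
time: 5.6
tcp_pos: [517.0, 200.5, 150.4]
orientation: [-179.9, 0.0, 100.9]
force: [0.4, -0.5, 0.2]
gripper_width: -0.0
gripper_force: 0.0
```

carry_out:
  delta_rot:
    - [0, 0, 0]
    - [0, 0, 0]
    - [0, 0, 0]
    - [0, 0, 0]
    - [0, 0, 0]
  offset:
    - [-0.041, 0, 0]
    - [-0.042, 0.001, 0]
    - [-0.042, 0, 0]
    - [-0.042, 0, 0]
    - [-0.041, 0, 0]
  grip: [0, 0, 0, 0, 0]

```text
time: 6.22
tcp_pos: [557.6, -4.9, 150.3]
orientation: [180.0, 0.0, 100.9]
force: [1.4, 0.4, 0.7]
gripper_width: 0.0
gripper_force: 0.0
```

Run:
```python
from h import *
o=observe();print(o["tcp_pos"],o["force"])
a=cv2.resize(capture("scene")[150:330,220:540],None,fx=2.4,fy=2.4)[:,:,::-1]
b=cv2.resize(capture("top")[190:340,110:350],None,fx=2.4,fy=2.4)[:,:,::-1]
c=np.zeros((300,800,3),np.uint8); a=cv2.resize(a,(400,225)); b=cv2.resize(b,(400,250)); c[:225,:400]=a; c[:250,400:]=b
cv2.imwrite("pics/chk1.png",c)
```

```text
[557.6276734   -4.88450981 150.30760944] [1.38055301 0.38138647 0.66217744]
```

View pics/chk1.png

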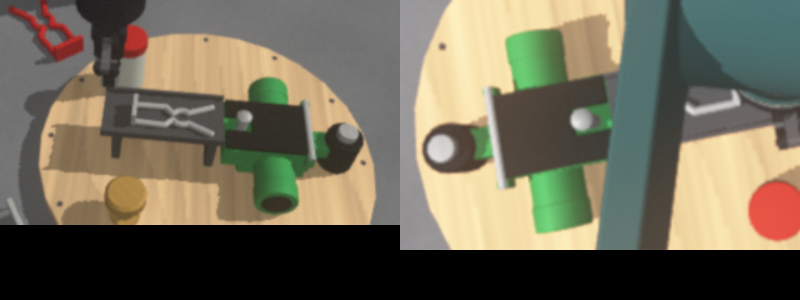

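Scene crop: the cover is flat and the pin head stands up through the slot at (243,117). The clip is untouched in the tray and the fingers hang behind its tab.

carry_out:
  delta_rot:
    - [0, 0, 0]
    - [0, 0, 0]
    - [0, 0, 0]
    - [0, 0, 0]
    - [0, 0, 0]
  offset:
    - [0, 0, 0.02]
    - [0, 0, 0.02]
    - [0, 0, 0.008]
    - [0, 0, 0]
    - [0.012, 0, 0]
  grip: [0, 0, 0, 0, 0]

```text
time: 6.95
tcp_pos: [555.9, 8.4, 103.4]
orientation: [179.9, 0.0, 100.8]
force: [0.3, 0.0, 0.3]
gripper_width: -0.1
gripper_force: 0.0
```

carry_out:
  delta_rot:
    - [0, 0, 0]
    - [0, 0, 0]
    - [0, 0, 0]
    - [0, 0, 0]
    - [0, 0, 0]
  offset:
    - [0.006, 0, 0]
    - [0.008, 0, 0]
    - [0.008, 0, 0]
    - [0.008, 0, 0]
    - [0.006, 0, 0]
  grip: [0, 0, 0, 0, 0]

```text
time: 7.58
tcp_pos: [548.3, 44.2, 102.4]
orientation: [180.0, 0.0, 100.9]
force: [-0.1, -1.3, 1.3]
gripper_width: 0.0
gripper_force: 0.6
```

carry_out:
  delta_rot:
    - [0, 0, 0]
    - [0, 0, 0]
    - [0, 0, 0]
    - [0, 0, 0]
    - [0, 0, 0]
  offset:
    - [0.005, 0, 0]
    - [0.005, 0, 0]
    - [0.005, 0, 0]
    - [0.005, 0, 0]
    - [0.005, 0, 0]
  grip: [0, 0, 0, 0, 0]

```text
time: 8.2
tcp_pos: [543.6, 68.5, 102.4]
orientation: [180.0, -0.0, 100.9]
force: [0.3, -1.4, 0.7]
gripper_width: -0.0
gripper_force: 0.6
```

carry_out:
  delta_rot:
    - [0, 0, 0]
    - [0, 0, 0]
    - [0, 0, 0]
    - [0, 0, 0]
    - [0, 0, 0]
  offset:
    - [0.003, 0, 0]
    - [0.003, 0, 0]
    - [0.003, 0, 0]
    - [0.003, 0, 0]
    - [0.003, 0, 0]
  grip: [0, 0, 0, 0, 0]

```text
time: 8.82
tcp_pos: [541.9, 79.6, 103.0]
orientation: [179.9, 0.4, 100.8]
force: [1.7, -12.3, 2.4]
gripper_width: 0.1
gripper_force: 5.9
```

carry_out:
  delta_rot:
    - [0, 0, 0]
    - [0, 0, 0]
    - [0, 0, 0]
  offset:
    - [0.0015, 0, 0]
    - [0.0015, 0, 0]
    - [0, 0, 0]
  grip: [0, 0, 0]

```text
time: 9.2
tcp_pos: [541.0, 84.5, 103.0]
orientation: [179.9, 0.2, 100.8]
force: [0.2, -3.6, 1.9]
gripper_width: -0.2
gripper_force: 2.3
```

carry_out:
  delta_rot:
    - [0, 0, 0]
    - [0, 0, 0]
    - [0, 0, 0]
  offset:
    - [0.001, 0, 0]
    - [0.001, 0, 0]
    - [0, 0, 0]
  grip: [0, 0, 0]

```text
time: 9.57
tcp_pos: [540.0, 87.8, 102.5]
orientation: [180.0, -0.0, 100.8]
force: [0.6, -2.4, 0.7]
gripper_width: -0.3
gripper_force: 0.9
```

carry_out:
  delta_rot:
    - [0, 0, 0]
    - [0, 0, 0]
    - [0, 0, 0]
  offset:
    - [0.001, 0, 0]
    - [0.001, 0, 0]
    - [0, 0, 0]
  grip: [0, 0, 0]

```text
time: 9.95
tcp_pos: [539.3, 90.4, 102.2]
orientation: [-180.0, -0.1, 100.9]
force: [-0.3, -0.9, 0.4]
gripper_width: -0.0
gripper_force: 0.0
```

carry_out:
  delta_rot:
    - [0, 0, 0]
    - [0, 0, 0]
    - [0, 0, 0]
  offset:
    - [0.001, 0, 0]
    - [0.001, 0, 0]
    - [0, 0, 0]
  grip: [0, 0, 0]

```text
time: 10.32
tcp_pos: [539.1, 92.0, 102.3]
orientation: [-180.0, -0.0, 100.9]
force: [-1.1, -0.6, -0.9]
gripper_width: 0.2
gripper_force: 0.2
```

Run:
```python
from h import *
a=cv2.resize(capture("scene")[190:310,290:490],None,fx=4,fy=4,interpolation=cv2.INTER_CUBIC)[:,:,::-1]
cv2.imwrite("pics/chk2.png",a)
```

```text
(no output)
```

View pics/chk2.png

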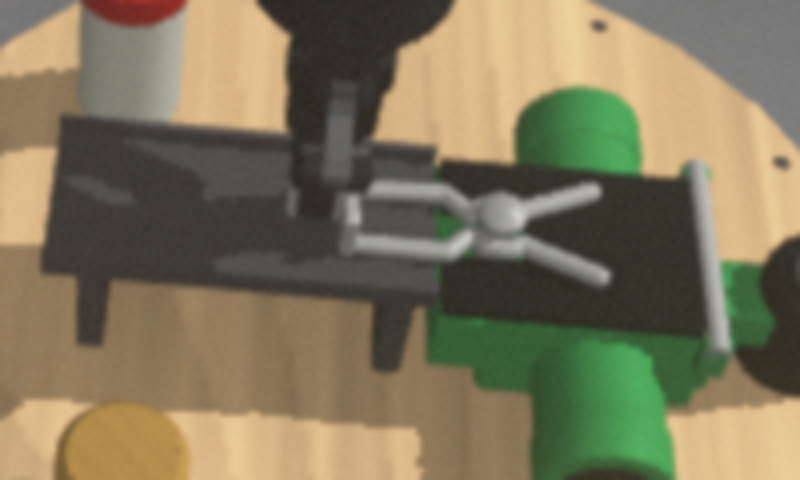

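The pin head sits at crop (502,213), over the pocket. The throat has passed it and both legs lie on the cover. I'll nudge it to the stop to confirm it is home.

carry_out:
  delta_rot:
    - [0, 0, 0]
    - [0, 0, 0]
    - [0, 0, 0]
  offset:
    - [0.001, 0, 0]
    - [0.0005, 0, 0]
    - [0, 0, 0]
  grip: [0, 0, 0]

```text
time: 10.75
tcp_pos: [539.0, 92.8, 102.5]
orientation: [180.0, 0.1, 100.9]
force: [0.9, -2.6, 0.7]
gripper_width: -0.2
gripper_force: 1.5
```

carry_out:
  delta_rot:
    - [0, 0, 0]
    - [0, 0, 0]
    - [0, 0, 0]
  offset:
    - [0.0007, 0, 0]
    - [0.0006, 0, 0]
    - [0, 0, 0]
  grip: [0, 0, 0]

```text
time: 11.12
tcp_pos: [539.0, 93.1, 102.6]
orientation: [180.0, 0.2, 100.8]
force: [0.4, -6.0, 1.5]
gripper_width: 0.2
gripper_force: 3.1
```

Force climbs with almost no travel, so the clip is at its stop. I'll back off, lift clear and measure.

carry_out:
  delta_rot:
    - [0, 0, 0]
    - [0, 0, 0]
    - [0, 0, 0]
    - [0, 0, 0]
    - [0, 0, 0]
  offset:
    - [-0.005, 0, 0]
    - [-0.015, 0, 0]
    - [0, 0, -0.03]
    - [0, 0, -0.05]
    - [0, 0, -0.05]
  grip: [0, 0, 0, 0, 0]

```text
time: 11.75
tcp_pos: [542.1, 74.5, 233.2]
orientation: [-179.9, -0.1, 100.9]
force: [0.8, 0.7, -0.1]
gripper_width: -0.2
gripper_force: 0.0
```

carry_out:
  delta_rot:
    - [0, 0, 0]
    - [0, 0, 0]
    - [0, 0, 0]
    - [0, 0, 0]
    - [0, 0, 0]
  offset:
    - [-0.04, -0.045, 0]
    - [-0.04, -0.045, 0]
    - [-0.04, -0.045, 0]
    - [-0.04, -0.045, 0]
    - [-0.04, -0.045, 0]
  grip: [0, 0, 0, 0, 0]

```text
time: 12.38
tcp_pos: [357.8, -165.3, 232.5]
orientation: [179.9, 0.0, 100.9]
force: [0.3, -1.3, 0.6]
gripper_width: 0.2
gripper_force: 0.0
```

Run:
```python
from h import *
o=observe();print(o["time"],o["tcp_pos"],o["force"])
cv2.imwrite("pics/chk3.png",cv2.resize(capture("top")[210:310,140:300],None,fx=5,fy=5,interpolation=cv2.INTER_CUBIC)[:,:,::-1])
a=np.radians(100.87);u=np.array([np.cos(a),np.sin(a),0]);pin=np.array([525.1,163,0])
print((proj("top",[pin+[0,0,112],pin-62*u+[0,0,117],pin+[0,0,99]])-[140,210])*5)
```

```text
12.375 [ 357.79320109 -165.25171212  232.46877544] [ 0.28100631 -1.3000502   0.56719376]
[[396.60650958 255.89408735]
 [597.34455449 213.79798764]
 [406.92962293 257.49687707]]
```

View pics/chk3.png

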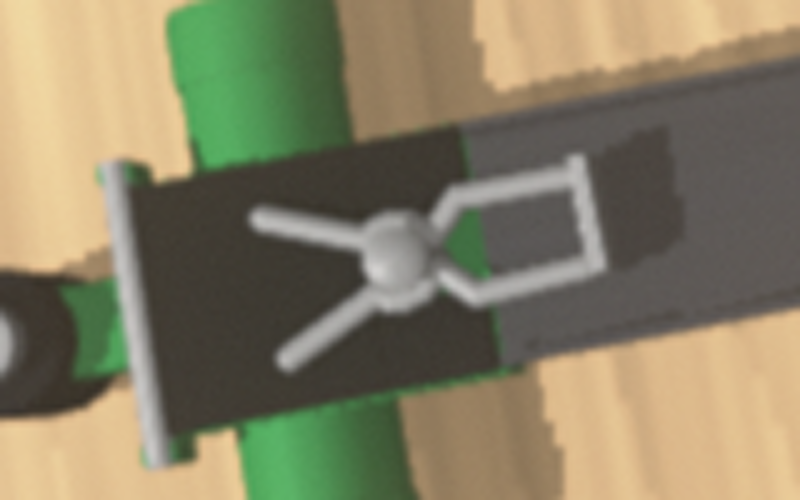

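Run:
```python
from h import *
a=np.radians(100.87);u=np.array([np.cos(a),np.sin(a),0]);v=np.array([-u[1],u[0],0])
f=lambda p,z:cast("top",np.array(p)/5+[140,210],z)
pin=f([[397,256]],112)[0]
im=cv2.imread("pics/chk3.png");g=im.min(2);
m=((g>110)&(im.max(2).astype(int)-g<40)).astype(np.uint8);m=cv2.morphologyEx(m,cv2.MORPH_OPEN,np.ones((5,5)))
n,l,s,c=cv2.connectedComponentsWithStats(m)
i=l[256,397];ys,xs=np.where(l==i);P=np.c_[xs,ys].astype(float)
for z in(99,117):
  X=f(P,z)-pin;print(z,"u range",(X@u).min().round(1),(X@u).max().round(1),"v",(X@v).min().round(1),(X@v).max().round(1),len(P))
X=f(P,99)-pin
t=X[X@u>30];print("tips",[(t[q]@u).max().round(1) for q in((t@v>5),(t@v<-5))])
X=f(P,117)-pin
for w in(-12,-6,0,6,12):
  q=(abs(X@v-w)<1.5)&(X@u<-45); d=X[q]@u; print(w,d.min().round(1),d.max().round(1))
```

```text
99 u range -59.6 45.4 v -24.0 26.3 21456
117 u range -62.1 40.1 v -21.9 27.1 21456
tips [np.float64(44.5), np.float64(45.4)]
-12 -61.7 -45.0
-6 -61.5 -54.9
0 -61.7 -55.2
6 -61.9 -55.1
12 -62.1 -45.0
```

The clip is at the stop but about 3 mm past nominal (tab centre 58.5 mm behind the pin axis, tips 45 ahead). There is time, so I'll nudge it back 2 to 3 mm from inside the tab.

carry_out:
  delta_rot:
    - [0, 0, 0]
    - [0, 0, 0]
    - [0, 0, 0]
    - [0, 0, 0]
    - [0, 0, 0]
  offset:
    - [0.042, 0.038, 0]
    - [0.042, 0.038, 0]
    - [0.042, 0.038, 0]
    - [0.042, 0.038, 0]
    - [0.042, 0.038, 0]
  grip: [0, 0, 0, 0, 0]

```text
time: 13.05
tcp_pos: [507.0, 79.9, 232.4]
orientation: [180.0, -0.0, 100.9]
force: [0.6, -1.3, 0.4]
gripper_width: -0.1
gripper_force: 0.0
```

carry_out:
  delta_rot:
    - [0, 0, 0]
    - [0, 0, 0]
    - [0, 0, 0]
    - [0, 0, 0]
    - [0, 0, 0]
  offset:
    - [0.043, 0.0365, 0]
    - [0, 0, 0.05]
    - [0, 0, 0.05]
    - [0, 0, 0.015]
    - [0, 0, 0]
  grip: [0, 0, 0, 0, 0]

```text
time: 13.68
tcp_pos: [533.7, 127.1, 117.0]
orientation: [-179.9, -0.0, 100.8]
force: [0.3, -0.2, 1.2]
gripper_width: 0.1
gripper_force: 0.0
```

carry_out:
  delta_rot:
    - [0, 0, 0]
    - [0, 0, 0]
    - [0, 0, 0]
    - [0, 0, 0]
    - [0, 0, 0]
  offset:
    - [0, -0.001, 0.008]
    - [-0.004, 0, 0]
    - [-0.0035, 0, 0]
    - [-0.002, 0, 0]
    - [-0.001, 0, 0]
  grip: [0, 0, 0, 0, 0]

```text
time: 14.3
tcp_pos: [535.3, 117.6, 110.4]
orientation: [179.9, -0.1, 100.9]
force: [-0.9, 3.3, 2.5]
gripper_width: -0.1
gripper_force: 2.2
```

carry_out:
  delta_rot:
    - [0, 0, 0]
    - [0, 0, 0]
    - [0, 0, 0]
  offset:
    - [-0.0008, 0, 0]
    - [0, 0, 0]
    - [0, 0, 0]
  grip: [0, 0, 0]

```text
time: 14.68
tcp_pos: [535.4, 117.2, 110.3]
orientation: [179.9, -0.1, 100.9]
force: [-1.0, 6.1, 3.6]
gripper_width: -0.2
gripper_force: 2.6
```

It resists within about 1 mm, so the pocket already holds the pin snugly. I'll back off and re-measure.

carry_out:
  delta_rot:
    - [0, 0, 0]
    - [0, 0, 0]
    - [0, 0, 0]
    - [0, 0, 0]
    - [0, 0, 0]
  offset:
    - [0.005, 0, 0]
    - [0.004, 0, 0]
    - [0, 0, -0.02]
    - [0, 0, -0.05]
    - [0, 0, -0.05]
  grip: [0, 0, 0, 0, 0]

```text
time: 15.3
tcp_pos: [532.8, 124.3, 229.6]
orientation: [-179.9, 0.0, 100.8]
force: [0.7, -0.6, 0.2]
gripper_width: -0.2
gripper_force: 0.0
```

carry_out:
  delta_rot:
    - [0, 0, 0]
    - [0, 0, 0]
    - [0, 0, 0]
    - [0, 0, 0]
    - [0, 0, 0]
  offset:
    - [-0.045, -0.045, 0]
    - [-0.045, -0.045, 0]
    - [-0.045, -0.045, 0]
    - [-0.045, -0.045, 0]
    - [-0.045, -0.045, 0]
  grip: [0, 0, 0, 0, 0]

```text
time: 15.92
tcp_pos: [356.4, -135.4, 229.1]
orientation: [-180.0, 0.1, 100.9]
force: [1.4, -0.9, 0.9]
gripper_width: -0.1
gripper_force: 0.0
```

Run:
```python
from h import *
o=observe();print(o["time"],o["tcp_pos"])
im=capture("top")[:,:,::-1];cv2.imwrite("pics/top4.png",im)
im=cv2.resize(im[210:310,140:300],None,fx=5,fy=5,interpolation=cv2.INTER_CUBIC);cv2.imwrite("pics/chk4.png",im)
a=np.radians(100.87);u=np.array([np.cos(a),np.sin(a),0]);v=np.array([-u[1],u[0],0])
f=lambda p,z:cast("top",np.array(p)/5+[140,210],z)
pin=f([[397,256]],112)[0]
g=im.min(2);m=((g>110)&(im.max(2).astype(int)-g<40)).astype(np.uint8);m=cv2.morphologyEx(m,cv2.MORPH_OPEN,np.ones((5,5)))
n,l,s,c=cv2.connectedComponentsWithStats(m)
ys,xs=np.where(l==l[256,397]);P=np.c_[xs,ys].astype(float)
X=f(P,99)-pin;t=X[X@u>30];print("tips",[(t[q]@u).max().round(1) for q in((t@v>5),(t@v<-5))])
X=f(P,117)-pin
for w in(-6,0,6):
  q=(abs(X@v-w)<1.5)&(X@u<-45); d=X[q]@u; print(w,d.min().round(1),d.max().round(1))
```

```text
15.925 [ 356.38606871 -135.38332553  229.09098989]
tips [np.float64(42.6), np.float64(42.9)]
-6 -65.0 -58.0
0 -64.9 -58.2
6 -65.1 -58.5
```

View pics/chk4.png

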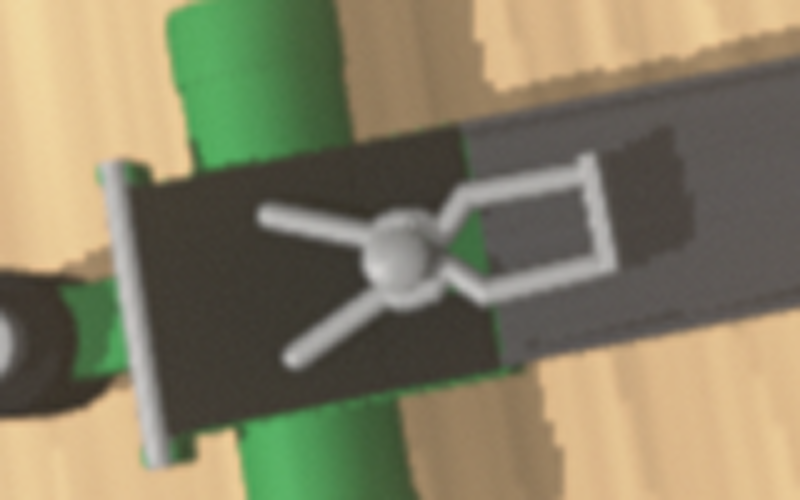

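The pin head at (397,256) is centred in the pocket: tab centre 61.6 mm behind it, tips 42.8 mm ahead. The cover is flat and the arm is clear, so I'm handing in.

```bash
python3 -c "
from cell import *
print(job_done())"
```

```text
the job is handed in; nothing more can be done
None
```

The job is handed in at about 16 s: the cover is shut and the clip has snapped over the pin, its pocket within about 1 mm of the pin's axis by the last top picture; the arm kept clear of the cartridge, knob and bushing, though I did not re-measure them, and no verdict came back.

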